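# Aim the hand scanner at the parcel label

### The arm

A 6-joint arm with a two-finger parallel gripper is mounted at the origin on the work surface. World frame = base frame: x ahead of the robot, y to its left, z up, the work surface at z = 0. Lengths are in m, angles in rad, forces in N, time in s.
With the tool pointing down it reaches from about 0.25 to 0.775 m from the base axis. Payload 4 kg.
Tool frame: the origin (TCP) lies between the finger pads; the fingertips stand r.nose_length ahead of it and the grasp point (between the pads) lies 6 mm ahead of it (r.nose_length is the distance from the TCP to the fingertips, in m); y points along the fingers, x is the direction in which the jaws open and shut, and the axes are right-handed (so a half turn about y gives the same grasp; the last joint's range is limited). The gripper opens to 94 mm and grips with 3 to 60 N. Pads are 16 mm wide; open, the fingers measure 119 mm over their backs; the gripper's body (75 mm by 177 mm) begins 78 mm behind the grasp point.
Start: joints at [-1.244, 0.087, 1.371, -0, 1.684, -0.103], TCP at [0.229, -0.5, 0.231] pointing down, gripper open.
Joint ranges: [-3.1, 3.1], [-0.76, 2.03], [0.27, 2.55], [-1.08, 4.22], [0.17, 2.65], [-2.57, 2.57]. Speed limits (rad/s): [2.79, 2.79, 3.14, 3.14, 3.14, 3.14].

### API

Orientations are given as a 3x3 rotation matrix whose columns are the frame's x, y, z axes.
In Python, from cell import monitor, eyes, r gives the robot as it stands.
- The arm moves only by the shell command python3 -m jog 'ROWS' [FORCE]. ROWS is JSON, a list of rows, each a list of 5 numbers: the finger opening in m, from 0 to 0.094, then the shift along the tool's x, y, z in m, then the turn about the tool's y in rad. A call has 1 to 5 rows; each row is the pose to reach, as a shift and turn from the pose commanded when the call began, along the tool's axes at that moment; what a row does not reach only later rows make up. A row lasts 1/10 s, in which the tool goes at most 50 mm and 8.59 degrees, less where a joint would pass 70% of its speed; a pose out of reach is approached as far as the arm can. A call with a gripper value outside its range is refused whole. The fingers move at their own pace and stop on an object; FORCE is the grip in N (left out, the last holds). Time passes only in rows, so rows that repeat a pose let the fingers close. It gives the time, the measured TCP pose, the force and the opening at its end, in the units of the state.
- monitor.read_state(): the state, without advancing time (a new reading comes with each control period).
- eyes.snapshot(name): name is "side" or "top" or "wrist"; returns (picture, depth): 480x640x3 uint8, red, green, blue; 480x640 float32, m along the optical axis (not along the pixel's ray), 0 where there is no reading.
- eyes.calibration(name): a dict with "fx", "fy", "cx", "cy" (pixels), "k1" (the pictures are not rectified: a ray, as slopes to the right and down, at radius r is drawn at 1 + k1 r^2 times it, then the intrinsics apply), "R" (3x3) and "t" (3): a world point X has camera coordinates R X + t. Camera axes: x right, y down, z forward; pixel columns grow to the right and rows downward; lengths in m; the calibration is good to about 2 mm. A picture is of the moment at which its call begins: read the wrist's pose just before it. calibration takes no time and is no camera call; for the wrist camera it gives the pose at the moment of the call.
- r.hand_in(): hands the job in, once; it reports no verdict.
The state is a dict: "time_s": time; "joints": joint angles; "joint_velocities": joint speeds; "joint_torque": joint torques, N m; "ee_pos": TCP position; "ee_rot": TCP orientation; "force": force on the tool from outside, world axes, zero at the start; "moment": the same for the moment, N m; "width": finger opening in m.
Only numpy, scipy, OpenCV 4.12 (cv2) and the standard library are available. Lean on these libraries where they do the work, as an engineer would, in place of code of your own. Each camera call takes 0.05 s, during which the arm holds its last target.

### The job

Book in the parcel lying on the bench: draw the pistol-grip hand scanner straight up out of its charging base, then turn its nose down and aim the window slantwise, about 45 degrees below level so that the label does not glare, at the middle of the parcel's label from some 10 to 15 cm away. Finish while still holding the scanner in the air, steady in that pose (it reads by itself). Do not knock the scanner against the parcel or the other goods, and leave all of those where they are.

Things in the scene. Friction and masses are not known exactly. Their poses are not given: they have to be found in the camera images.
- scanner: Pistol-grip barcode scanner, grey and black, 0.2 kg, standing loose and upright in the charging base. Origin: centre of the handle's underside; z up the handle, y across, window looks along -x (level at the start). Handle 36 (x) by 30 mm (y), z 0 to 109 mm. Head z 104 to 152 mm: flat-sided rear body x -28 to 34 mm, 40 mm wide (y), gripped from above; nose 60 mm wide, x -72 to -46 mm.
- scanner_grip (a point): Point midway between the flat sides of the scanner's rear body, straight above the handle, 128 mm up the scanner's z; 24 mm below the top of the head and 72 mm behind the window. Axes as scanner. The balance point lies about 10 mm ahead (-x) of it and 45 mm below.
- scanner_window (a point): Centre of the scanner's window on the front of the nose: 72 mm along -x and 128 mm along z from the scanner's origin. Axes as scanner: it looks along -x.
- scanner_foot (a point): Centre of the underside of the handle (the scanner's origin).
- cradle: Black charging base fixed to the bench, left or right, the parcel on the other side. Foot plate 104 (x) by 88 mm (y); upright open socket 41 by 34 mm inside, floor 12 mm and mouth 50 mm above the bench, so the handle's foot sits 38 mm deep with 2 to 2.5 mm play a side. Origin: socket centre at bench level, z up. The scanner in it faces the base's -x within 2 degrees.
- cradle_mouth (a point): Centre of the socket's mouth, 50 mm above the bench.
- parcel: Closed brown carton lying flat, 240 mm (x) by 180 mm (y) by 90 mm high, 0.9 kg, loose on the bench. Origin: centre of its underside, z up.
- label (a point): Middle of the white barcode label, 100 mm (x) by 70 mm (y), on the parcel's top face, 91 mm above the bench; it lies 30 mm along -x and 30 mm along +y of the parcel's centre. Axes as parcel, z up.
- tape_roll: Bystander: roll of packing tape lying flat behind the charging base, 104 mm across, 48 mm high. Origin: centre of the underside.
- stock_box0: Bystander: small black stock box behind the parcel, 55 by 75 by 40 mm high. Origin: centre of the underside.
- stock_box1: Bystander: a second such box next to it.
- marker: Bystander: marker pen lying on the bench, 140 mm long, 16 mm thick. Origin: underside, mid length.
- cutter: Bystander: box cutter lying on the bench, 130 mm long, 20 mm high. Origin: underside, mid handle.
- glue_bottle: Bystander: glue bottle standing at the back in the middle, 67 mm across, 135 mm high. Origin: centre of the underside. Beyond and beside it, along the back of the bench (x over 0.68 m), stand fixed baskets 85 mm and an open carton 120 mm high.
Mind the look-alikes: they are no part of the job. What is shaped like the scanner but pink or yellow is not meant.

How it is judged:
By the outcome, as a careful person would: the job done as asked, in the order asked, and still so for the second after the job is handed in, while the arm keeps its last pose, push and grip.
It also fails if it takes over 42 s, if anything falls off the work surface, if the arm or the gripper's body presses on something with over 40 N, if the wrist force passes 120 N, or if a joint passes its speed limit or range.

## Working session

There is one attempt and no reset: what is moved stays moved. The work goes in short steps, Python scripts to look and compute and a shell command to move; the robot and the scene stay as the last step left them, time stands still between calls to the robot, and variables do not carry over. Pictures are saved under pics/ and viewed, and the job is handed in when it is done.

```bash
ls; mkdir -p pics
cat > h.py <<'E'
import numpy as np, cv2
from cell import monitor, eyes, r
def snap(n,f):
    c=eyes.calibration(n); p,d=eyes.snapshot(n); cv2.imwrite('pics/'+f+'.png',p[:,:,::-1]); np.savez('pics/'+f+'.npz',p=p,d=d,R=c['R'],t=c['t'],k=[c[q] for q in('fx','fy','cx','cy','k1')])
def load(f): return np.load('pics/'+f+'.npz')
def ray(z,u,v):
    fx,fy,cx,cy,k1=z['k']; a=np.array([(u-cx)/fx,(v-cy)/fy]); s=a.copy()
    for _ in range(20): s=a/(1+k1*(s@s))
    return np.array([s[0],s[1],1.])
def pt(z,u,v,d=None):
    if d is None:
        w=z['d'][int(v)-1:int(v)+2,int(u)-1:int(u)+2]; w=w[w>0]; d=np.median(w)
    return z['R'].T@(ray(z,u,v)*d-z['t'])
def ptz(z,u,v,h):
    o=-z['R'].T@z['t']; q=z['R'].T@ray(z,u,v); return o+q*(h-o[2])/q[2]
def proj(z,X):
    fx,fy,cx,cy,k1=z['k']; c=z['R']@np.array(X)+z['t']; s=c[:2]/c[2]; s=s*(1+k1*(s@s)); return s[0]*fx+cx,s[1]*fy+cy
E
python3 - <<'E'
from h import *
snap('top','top0'); snap('side','side0'); s=monitor.read_state(); print(s['ee_pos'],s['ee_rot'],s['time_s'],s['width'],r.nose_length)
for n in('top','side','wrist'):
    c=eyes.calibration(n); print(n,-np.array(c['R']).T@c['t'],c['fx'],c['k1'])
E
```

```text
pics
[ 0.22904223 -0.4995665   0.22941409] [[ 4.16680271e-01 -6.31305845e-04  9.09052888e-01]
 [-9.09050958e-01  1.88536850e-03  4.16680695e-01]
 [-1.97695264e-03 -9.99998023e-01  2.11706676e-04]] 0.1 0.09432462398187148 0.025
top [0.36827847 0.05742455 1.45553166] 609.2750700632271 0.05942683885243972
side [ 0.3722198  -0.57786868  0.70131882] 443.07075636749016 -0.059194629332490444
wrist [ 0.30288505 -0.46701911  0.38239479] 347.5565482674399 -0.009574033898954478
```

View pics/top0.png

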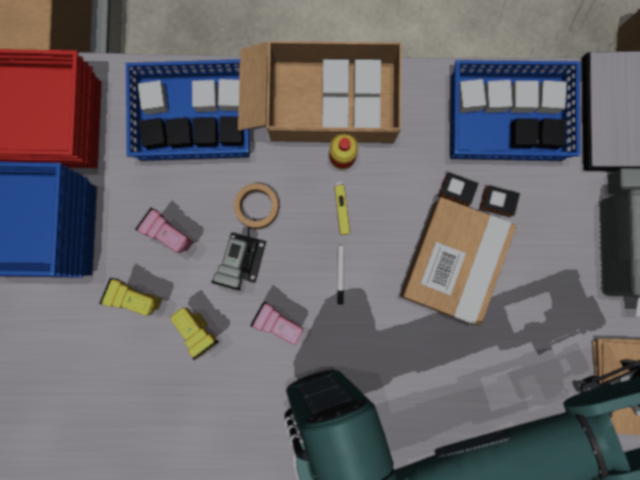

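View pics/side0.png

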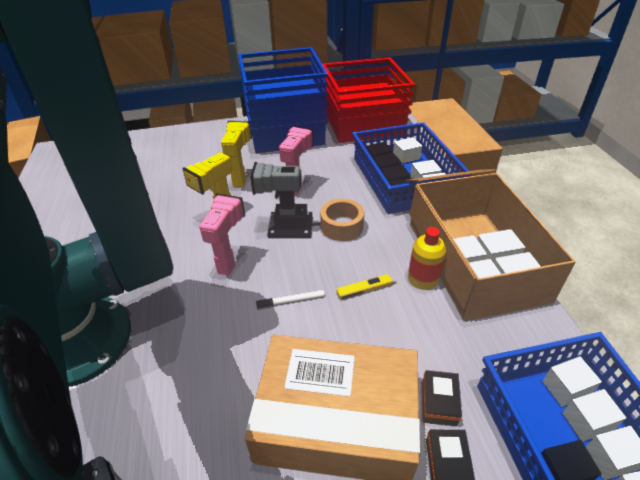

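Run:
```python
from h import *
z=load('top0');p=z['p'][:,:,::-1]
a=cv2.resize(p[215:310,195:290],None,fx=6,fy=6,interpolation=2)
cv2.imwrite('pics/c1.png',a)
cv2.imwrite('pics/c2.png',cv2.resize(p[165:335,390:530],None,fx=4,fy=3.5*0+3.5,interpolation=2))
s=load('side0')['p'][:,:,::-1]
cv2.imwrite('pics/c3.png',cv2.resize(s[145:255,225:355],None,fx=5,fy=5,interpolation=2))
for u,v in [(233,262),(237,243),(225,275),(445,268),(343,150),(460,188),(497,200),(257,205)]: print(u,v,pt(z,u,v).round(3))
```

```text
233 262 [0.44  0.24  0.165]
237 243 [0.48  0.233 0.164]
225 275 [0.412 0.257 0.164]
445 268 [ 0.439 -0.223  0.092]
343 150 [0.697 0.008 0.118]
460 188 [ 0.629 -0.268  0.04 ]
497 200 [ 0.602 -0.353  0.041]
257 205 [0.587 0.21  0.002]
```

View pics/c1.png

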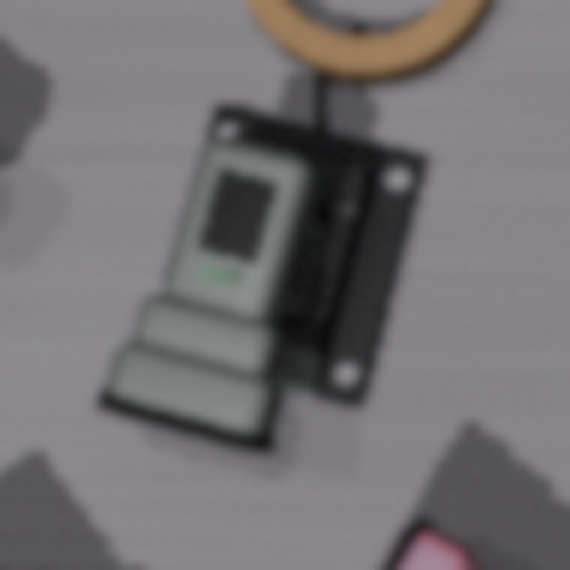

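View pics/c2.png

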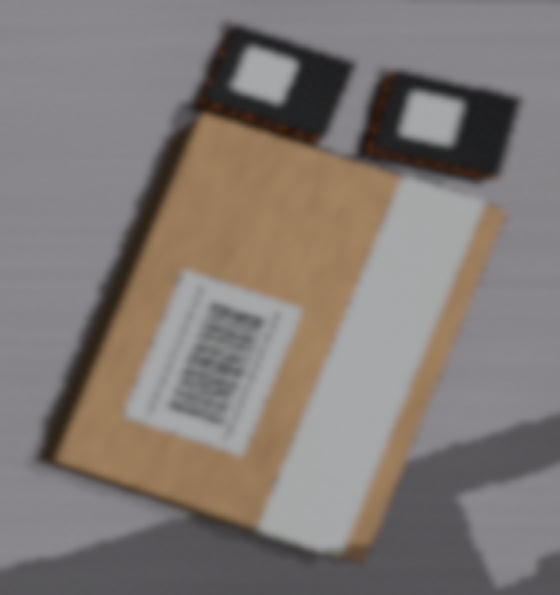

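View pics/c3.png

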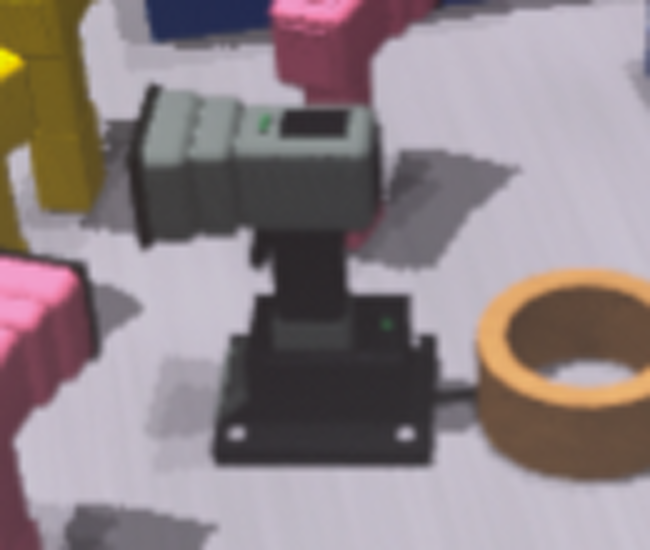

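Run:
```python
from h import *
z=load('top0')
g=lambda x,y,h: ptz(z,195+(x+.5)/6-.5,215+(y+.5)/6-.5,h)
for q in [(208,146),(310,158),(166,288),(270,322),(120,348),(270,388)]: print(q,g(*q,.164).round(4))
print('nose',g(103,403,.15).round(4),g(268,447,.15).round(4))
B=[g(217,106,.006),g(427,157,.006),g(362,402,.006)]
print(np.round(B,4),np.linalg.norm(B[1]-B[0]),np.linalg.norm(B[2]-B[1]),'yaw',np.degrees(np.arctan2(*(B[1]-B[2])[1::-1])))
c=(B[0]+B[2])/2;print('cradle c',c)
l=lambda x,y: ptz(z,390+(x+.5)/4-.5,165+(y+.5)/3.5-.5,.091)
L=np.array([l(183,268),l(302,304),l(243,456),l(124,418)]);print('label',L.round(4),L.mean(0));
d=L[1]-L[2];print('yaw',np.degrees(np.arctan2(d[1],d[0])),np.linalg.norm(d))
P=[l(200,112),l(506,208),l(362,558),l(57,460)];print('parcel',np.round(P,4),np.mean(P,0))
# side view check: scanner top silhouettes
s=load('side0'); g=lambda x,y: (225+(x+.5)/5-.5,145+(y+.5)/5-.5)
for q in [(315,120),(300,190),(190,150)]: print('side',pt(s,*g(*q)).round(4))
```

```text
(208, 146) [0.4889 0.2499 0.164 ]
(310, 158) [0.4852 0.2135 0.164 ]
(166, 288) [0.4382 0.2632 0.164 ]
(270, 322) [0.4268 0.226  0.164 ]
(120, 348) [0.4167 0.2788 0.164 ]
(270, 388) [0.4035 0.2253 0.164 ]
nose [0.3976 0.2865 0.15  ] [0.3829 0.2273 0.15  ]
[[0.5198 0.2703 0.006 ]
 [0.5007 0.186  0.006 ]
 [0.4029 0.2093 0.006 ]] 0.08646133075713001 0.10056303196483363 yaw -13.396018130455813
cradle c [0.46133893 0.23980775 0.006     ]
label [[ 0.4983 -0.2016  0.091 ]
 [ 0.4763 -0.2673  0.091 ]
 [ 0.3793 -0.2343  0.091 ]
 [ 0.402  -0.1689  0.091 ]] [ 0.43896542 -0.21802818  0.091     ]
yaw -18.807840933028285 0.10251396329658664
parcel [[ 0.5992 -0.2112  0.091 ]
 [ 0.5396 -0.38    0.091 ]
 [ 0.3168 -0.2986  0.091 ]
 [ 0.3747 -0.1319  0.091 ]] [ 0.4575945  -0.25541079  0.091     ]
side [0.4661 0.2415 0.1628]
side [0.4549 0.221  0.1414]
side [0.41   0.2344 0.1607]
```

```bash
cat >> h.py <<'E'
def go(p,yaw):
    s=monitor.read_state(); R=np.array(s['ee_rot']); d=R.T@(np.array(p)-s['ee_pos'])
    y0=np.degrees(np.arctan2(R[1,2],R[0,2])); print('t',s['time_s'],'pos',np.round(s['ee_pos'],4),'yaw',y0.round(2),'shift',d.round(4),'turn',np.radians((y0-yaw+180)%360-180).round(4),'w',round(s['width'],4),'F',np.round(s['force'],2),'q6',round(s['joints'][5],2))
E
python3 -c "
from h import *
go([.484,.234,.25],-13.5)"
```

```text
t 0.1 pos [ 0.229  -0.4996  0.2294] yaw 24.63 shift [-0.5607 -0.0194  0.5374] turn 0.6654 w 0.0943 F [-0.73  0.47 -0.55] q6 -0.1
```

```bash
python3 -m jog '[[0.094,-0.036,-0.004,0.034,0.06],[0.094,-0.072,-0.01,0.068,0.12],[0.094,-0.108,-0.015,0.102,0.18],[0.094,-0.144,-0.02,0.138,0.25],[0.094,-0.18,-0.02,0.172,0.31]]'; python3 -c "
from h import *
go([.484,.234,.25],-13.5)"
```

```text
time_s: 0.6
ee_pos: [0.3106, -0.2636, 0.2507]
ee_rot: [[0.116, 0.001, 0.993], [-0.993, -0.001, 0.116], [0.001, -1.0, 0.001]]
force: [0.3, 0.0, 0.6]
width: 0.094
t 0.6 pos [ 0.3106 -0.2636  0.2507] yaw 6.66 shift [-0.4741  0.0006  0.2299] turn 0.3519 w 0.094 F [0.32 0.05 0.58] q6 0.61
```

```bash
python3 -m jog '[[0.094,-0.044,0,0.021,0.035],[0.094,-0.088,0,0.042,0.07],[0.094,-0.132,0,0.063,0.105],[0.094,-0.176,0,0.084,0.14],[0.094,-0.22,0,0.105,0.175]]'; python3 -c "
from h import *
go([.484,.234,.25],-13.5)"
```

```text
time_s: 1.1
ee_pos: [0.3882, -0.0323, 0.2502]
ee_rot: [[-0.057, 0.0, 0.998], [-0.998, -0.0, -0.057], [0.0, -1.0, 0.0]]
force: [0.7, 0.1, 0.1]
width: 0.094
t 1.1 pos [ 0.3882 -0.0323  0.2502] yaw -3.26 shift [-2.714e-01  2.000e-04  8.050e-02] turn 0.1788 w 0.094 F [0.7  0.15 0.06] q6 1.4
```

```bash
python3 -m jog '[[0.094,-0.045,0,0.013,0.035],[0.094,-0.09,0,0.026,0.07],[0.094,-0.135,0,0.04,0.105],[0.094,-0.18,0,0.053,0.14],[0.094,-0.225,0,0.067,0.178]]'; python3 -m jog '[[0.094,-0.031,0,0.005,0],[0.094,-0.031,0,0.005,0]]'; python3 -c "
from h import *
snap('wrist','w1')
go([.484,.234,.25],-13.5)"
```

```text
time_s: 1.6
ee_pos: [0.4675, 0.1886, 0.25]
ee_rot: [[-0.232, -0.0, 0.973], [-0.973, -0.001, -0.232], [0.001, -1.0, -0.0]]
force: [1.1, -0.5, 0.4]
width: 0.0941
time_s: 1.8
ee_pos: [0.4797, 0.2187, 0.2487]
ee_rot: [[-0.226, -0.003, 0.974], [-0.974, 0.0, -0.226], [0.001, -1.0, -0.003]]
force: [0.4, 0.1, 0.7]
width: 0.0943
t 1.85 pos [0.4793 0.2168 0.249 ] yaw -13.19 shift [-0.0178 -0.001   0.0006] turn 0.0054 w 0.094 F [-0.55 -0.48 -0.01] q6 2.12
```

View pics/w1.png

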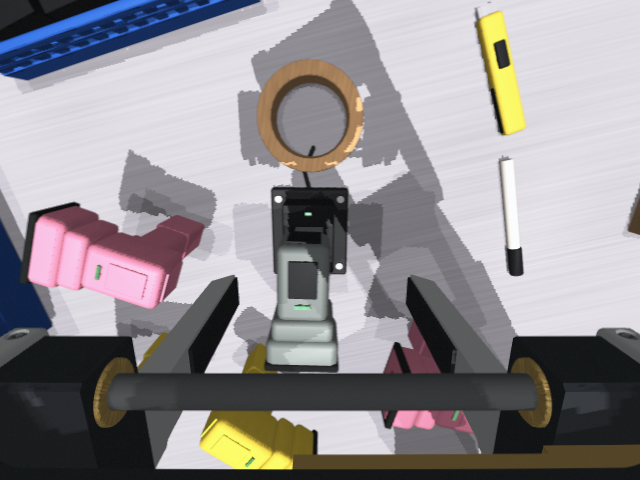

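Run:
```python
from h import *
z=load('w1')
cv2.imwrite('pics/c4.png',cv2.resize(z['p'][180:380,250:360,::-1],None,fx=4,fy=3,interpolation=2))
for u,v in[(302,262),(302,300),(302,350)]: print(pt(z,u,v).round(4))
```

```text
[0.4796 0.2332 0.1628]
[0.4497 0.2408 0.1617]
[0.4081 0.2511 0.1623]
```

View pics/c4.png

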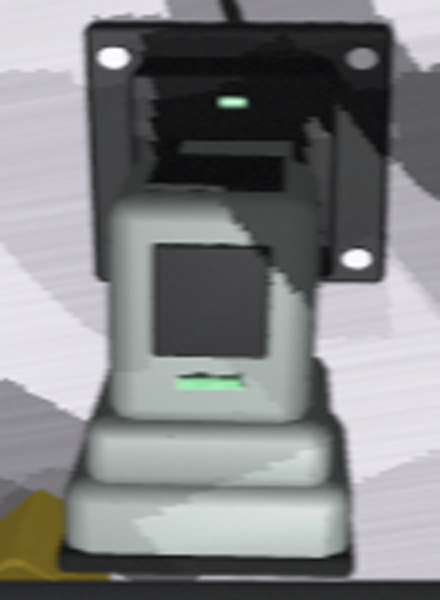

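Run:
```python
from h import *
z=load('w1')
g=lambda x,y,h: ptz(z,250+(x+.5)/4-.5,180+(y+.5)/3-.5,h)
for q in [(110,210),(315,210),(115,400),(308,400),(212,195),(68,500),(346,500),(60,560),(352,562)]: print(q,g(*q,.155).round(4))
```

```text
(110, 210) [0.4906 0.25   0.155 ]
(315, 210) [0.482  0.2129 0.155 ]
(115, 400) [0.44   0.2627 0.155 ]
(308, 400) [0.4314 0.2258 0.155 ]
(212, 195) [0.4901 0.2306 0.155 ]
(68, 500) [0.4132 0.2798 0.155 ]
(346, 500) [0.4005 0.2249 0.155 ]
(60, 560) [0.3954 0.2865 0.155 ]
(352, 562) [0.3812 0.2279 0.155 ]
```

```bash
python3 -c "
from h import *
go([.4833,.2334,.25],-14)"; python3 -m jog '[[0.094,-0.009,0,0,0.014],[0.094,-0.0175,0,0,0.014],[0.094,-0.0175,0,0,0.014],[0.094,-0.0175,0,0,0.014]]';python3 -c "
from h import *
go([.4833,.2334,.131],-14)"
```

```text
t 1.85 pos [0.4793 0.2168 0.249 ] yaw -13.19 shift [-0.017  -0.001   0.0001] turn 0.0141 w 0.094 F [-0.55 -0.48 -0.01] q6 2.12
time_s: 2.25
ee_pos: [0.4836, 0.2321, 0.2507]
ee_rot: [[-0.245, 0.0, 0.969], [-0.969, -0.0, -0.245], [0.0, -1.0, 0.0]]
force: [-0.3, 1.2, -0.1]
width: 0.0943
t 2.25 pos [0.4836 0.2321 0.2507] yaw -14.2 shift [-0.0012  0.1197 -0.0007] turn -0.0035 w 0.0943 F [-0.29  1.23 -0.13] q6 2.16
```

```bash
python3 -m jog '[[0.094,-0.001,0.03,0,0],[0.094,-0.001,0.06,0,0],[0.094,-0.001,0.09,0,0],[0.094,-0.001,0.12,0,0],[0.094,-0.001,0.12,0,0]]';python3 -c "
from h import *
snap('side','s2');snap('wrist','w2')
z=load('s2');cv2.imwrite('pics/c5.png',cv2.resize(z['p'][100:270,190:390,::-1],None,fx=3,fy=3,interpolation=2))
go([.4833,.2334,.131],-14)"
```

```text
time_s: 2.75
ee_pos: [0.4808, 0.2319, 0.1256]
ee_rot: [[-0.246, -0.009, 0.969], [-0.969, -0.004, -0.246], [0.006, -1.0, -0.008]]
force: [-0.7, -0.1, -0.4]
width: 0.0937
t 2.85 pos [0.4839 0.2331 0.1308] yaw -14.2 shift [-0.0001 -0.0002 -0.0007] turn -0.0035 w 0.0937 F [ 0.08 -0.52 -0.26] q6 2.16
```

View pics/c5.png

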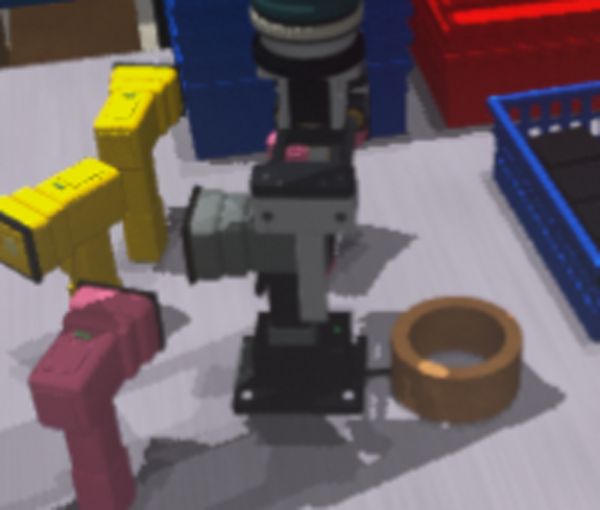

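View pics/w2.png

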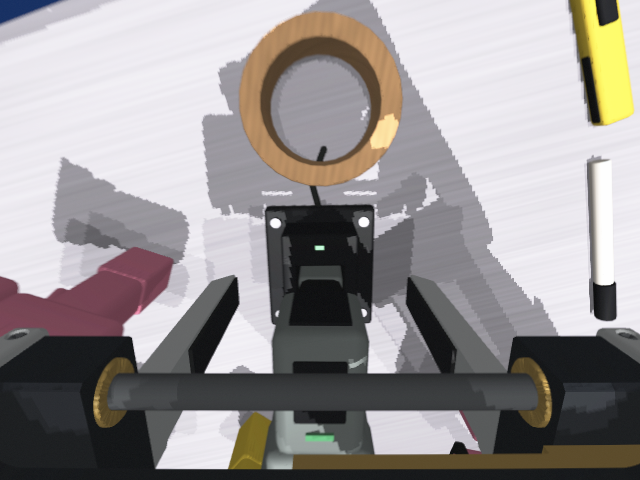

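```bash
python3 -m jog '[[0.03,0,0,0,0],[0.03,0,0,0,0],[0.03,0,0,0,0],[0.03,0,0,0,0],[0.03,0,0,0,0]]' 40; python3 -m jog '[[0.03,0,0,0,0],[0.03,0,0,0,0],[0.03,0,0,0,0]]'; python3 -c "
from h import *
go([.4833,.2334,.131],-14)"
```

```text
time_s: 3.35
ee_pos: [0.4841, 0.2337, 0.1309]
ee_rot: [[-0.245, 0.001, 0.97], [-0.97, 0.0, -0.245], [-0.0, -1.0, 0.001]]
force: [-0.3, -0.4, 0.3]
width: 0.0573
time_s: 3.65
ee_pos: [0.4839, 0.2336, 0.1304]
ee_rot: [[-0.245, -0.0, 0.97], [-0.97, -0.0, -0.245], [0.0, -1.0, -0.0]]
force: [0.2, -0.2, -0.7]
width: 0.0398
t 3.65 pos [0.4839 0.2336 0.1304] yaw -14.16 shift [ 0.0003 -0.0006 -0.0005] turn -0.0029 w 0.0398 F [ 0.2  -0.16 -0.74] q6 2.16
```

Gripped at 39.8 mm. I'll squeeze for a moment, then lift straight up.

```bash
python3 -m jog '[[0.03,0,0,0,0],[0.03,0,0,0,0],[0.03,0,-0.008,0,0],[0.03,0,-0.018,0,0],[0.03,0,-0.028,0,0]]' 50; python3 -m jog '[[0.03,0,-0.012,0,0],[0.03,0,-0.026,0,0],[0.03,0,-0.042,0,0],[0.03,0,-0.06,0,0],[0.03,0,-0.08,0,0]]';  python3 -m jog '[[0.03,0,-0.015,0,0],[0.03,0,-0.03,0,0],[0.03,0,-0.042,0,0],[0.03,0,-0.05,0,0],[0.03,0,-0.05,0,0]]';python3 -c "
from h import *
snap('side','s3')
z=load('s3');cv2.imwrite('pics/c6.png',cv2.resize(z['p'][60:260,190:390,::-1],None,fx=3,fy=3,interpolation=2))
go([.4833,.2334,.131],-14)"
```

```text
time_s: 4.15
ee_pos: [0.484, 0.2336, 0.1594]
ee_rot: [[-0.245, 0.0, 0.97], [-0.97, -0.0, -0.245], [-0.0, -1.0, 0.0]]
force: [0.2, -0.1, -1.8]
width: 0.0399
time_s: 4.65
ee_pos: [0.4838, 0.2336, 0.24]
ee_rot: [[-0.245, 0.0, 0.97], [-0.97, 0.0, -0.245], [-0.0, -1.0, 0.0]]
force: [0.4, -0.3, -0.4]
width: 0.0398
time_s: 5.15
ee_pos: [0.4843, 0.2338, 0.2898]
ee_rot: [[-0.245, 0.002, 0.97], [-0.97, 0.001, -0.245], [-0.001, -1.0, 0.002]]
force: [-0.0, -0.4, -1.8]
width: 0.0394
t 5.2 pos [0.484  0.2336 0.2887] yaw -14.16 shift [ 0.0004  0.1577 -0.0007] turn -0.0029 w 0.0398 F [-0.72 -0.5  -1.21] q6 2.16
```

View pics/c6.png

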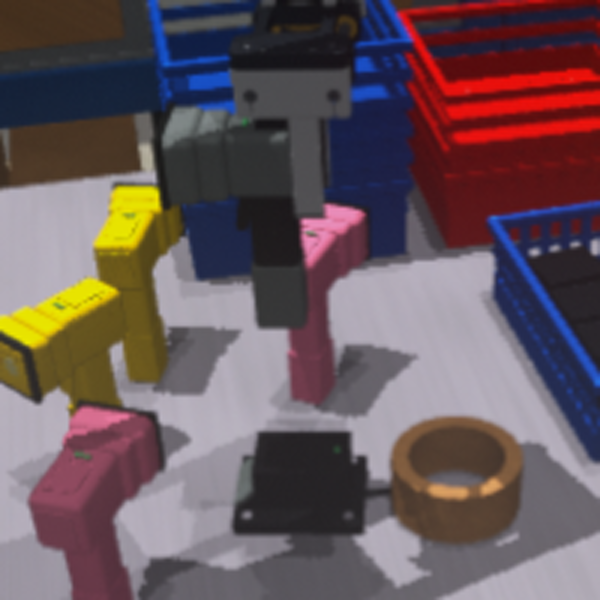

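```bash
cat > look.py <<'E'
import sys
from h import *
f=sys.argv[1]; snap('side',f); z=load(f)
s=monitor.read_state(); u,v=proj(z,s['ee_pos']); u,v=int(u),int(v)
v0=min(max(0,v-70),300);u0=min(max(0,u-100),440)
cv2.imwrite('pics/'+f+'c.png',cv2.resize(z['p'][v0:v0+180,u0:u0+200,::-1],None,fx=3,fy=3,interpolation=2))
print('t',s['time_s'],s['ee_pos'].round(4) if hasattr(s['ee_pos'],'round') else s['ee_pos'],'w',s['width'],'off',u0,v0)
E
python3 -m jog '[[0.03,0,0,0,0],[0.03,0,0,0,0]]' 15; python3 look.py a1
python3 -m jog '[[0.03,0,0,0,0],[0.03,0,0,0,0]]' 9; python3 look.py a2
python3 -c "
import cv2,numpy as np
cv2.imwrite('pics/a12.png',cv2.resize(np.hstack([cv2.imread('pics/a1c.png'),cv2.imread('pics/a2c.png')]),(800,360)))"
```

```text
time_s: 5.4
ee_pos: [0.4836, 0.2335, 0.2873]
ee_rot: [[-0.245, -0.002, 0.97], [-0.97, -0.001, -0.245], [0.001, -1.0, -0.002]]
force: [-0.2, -0.0, -1.3]
width: 0.04
t 5.45 [0.4836 0.2335 0.2874] w 0.04015958389523885 off 192 47
time_s: 5.65
ee_pos: [0.4838, 0.2336, 0.2881]
ee_rot: [[-0.245, -0.001, 0.97], [-0.97, -0.0, -0.245], [0.0, -1.0, -0.0]]
force: [-0.3, -0.8, -2.9]
width: 0.0399
t 5.7 [0.4838 0.2336 0.2882] w 0.03989613235615111 off 192 46
```

View pics/a12.png

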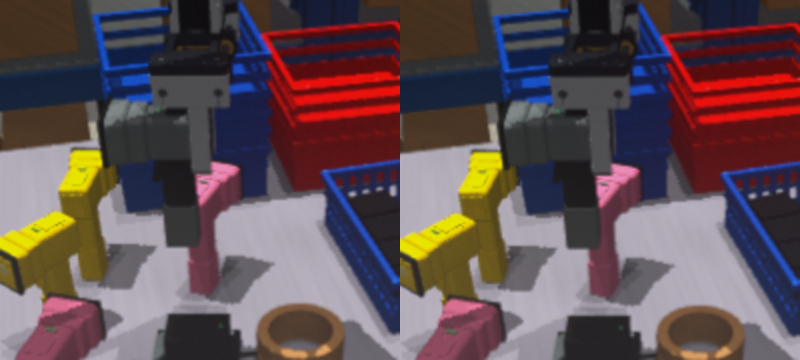

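```bash
python3 -m jog '[[0.03,0,0,0,0],[0.03,0,0,0,0]]' 6; python3 look.py a3
python3 -m jog '[[0.03,0,0,0,0]]' 4.5; python3 look.py a4
python3 -c "
import cv2,numpy as np
cv2.imwrite('pics/a34.png',cv2.resize(np.hstack([cv2.imread('pics/a3c.png'),cv2.imread('pics/a4c.png')]),(800,360)))"
```

```text
time_s: 5.9
ee_pos: [0.4839, 0.2336, 0.2885]
ee_rot: [[-0.245, 0.0, 0.97], [-0.97, -0.0, -0.245], [0.0, -1.0, 0.0]]
force: [0.1, 0.1, -1.8]
width: 0.0399
t 5.95 [0.4839 0.2336 0.2885] w 0.03990465971187323 off 193 46
time_s: 6.05
ee_pos: [0.4839, 0.2336, 0.2885]
ee_rot: [[-0.245, 0.0, 0.97], [-0.97, -0.0, -0.245], [0.0, -1.0, 0.0]]
force: [0.0, 0.4, -1.5]
width: 0.0399
t 6.1 [0.4839 0.2336 0.2885] w 0.039931538868599604 off 193 46
```

View pics/a34.png

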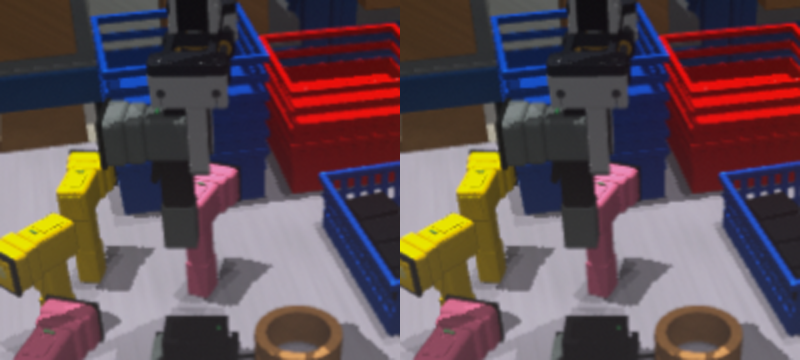

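```bash
python3 -m jog '[[0.03,0,0,0,0]]' 3.5; python3 look.py a5
python3 -m jog '[[0.03,0,0,0,0]]' 3; python3 look.py a6
python3 -c "
import cv2,numpy as np
cv2.imwrite('pics/a56.png',cv2.resize(np.hstack([cv2.imread('pics/a5c.png'),cv2.imread('pics/a6c.png')]),(800,360)))"
```

```text
time_s: 6.2
ee_pos: [0.4839, 0.2336, 0.2885]
ee_rot: [[-0.245, 0.0, 0.97], [-0.97, -0.0, -0.245], [0.0, -1.0, 0.0]]
force: [-0.1, -0.2, -1.2]
width: 0.0401
t 6.25 [0.4839 0.2336 0.2885] w 0.03964439371479437 off 193 46
time_s: 6.35
ee_pos: [0.4839, 0.2336, 0.2884]
ee_rot: [[-0.245, 0.0, 0.97], [-0.97, -0.0, -0.245], [0.0, -1.0, 0.0]]
force: [0.1, 0.4, -0.4]
width: 0.04
t 6.4 [0.4839 0.2336 0.2884] w 0.03980897172275974 off 193 46
```

View pics/a56.png

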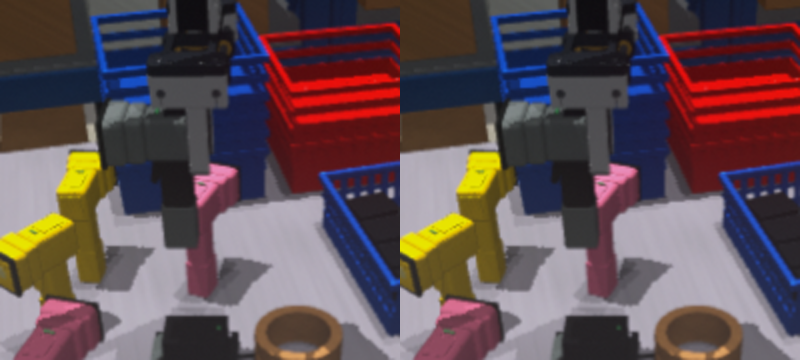

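```bash
python3 -m jog '[[0.03,0,0,0,0],[0.03,0,0,0,0],[0.03,0,0,0,0]]' 3; python3 look.py a7
python3 -c "
import cv2,numpy as np
a,b,c=[cv2.imread('pics/a%d.png'%i)[60:180,220:300].astype(int) for i in (3,6,7)]
print(abs(a-b).mean(),abs(b-c).mean(),abs(b-c).max(), abs(a-b).max())"
```

```text
time_s: 6.7
ee_pos: [0.4839, 0.2336, 0.2884]
ee_rot: [[-0.245, 0.0, 0.97], [-0.97, -0.0, -0.245], [0.0, -1.0, 0.0]]
force: [0.7, -0.6, -1.2]
width: 0.0404
t 6.75 [0.4839 0.2336 0.2884] w 0.03993829144361693 off 193 46
0.6207638888888889 0.4819097222222222 23 34
```

View pics/a7c.png

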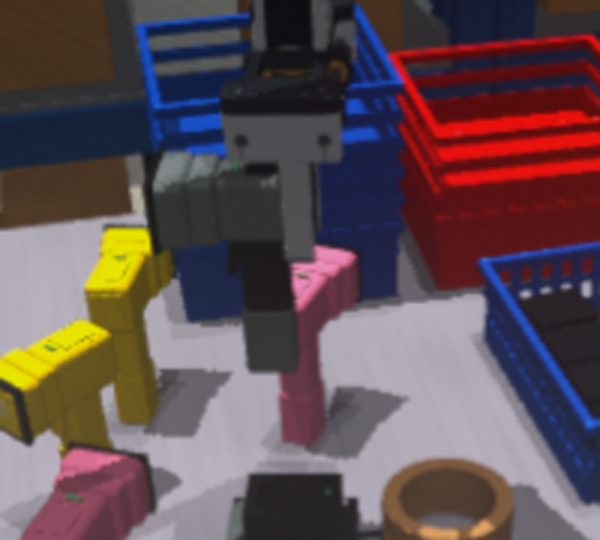

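```bash
python3 -m jog '[[0.03,0,-0.015,0,0],[0.03,0,-0.015,0,0],[0.03,0,-0.015,0,0]]' 3; python3 look.py a8
python3 -m jog '[[0.03,0,0.015,0,0],[0.03,0,0.015,0,0],[0.03,0,0.015,0,0]]' 3; python3 look.py a9
python3 -c "
import cv2,numpy as np
cv2.imwrite('pics/a89.png',cv2.resize(np.hstack([cv2.imread('pics/a8c.png'),cv2.imread('pics/a9c.png')]),(800,360)))"
```

```text
time_s: 7.05
ee_pos: [0.4841, 0.2337, 0.3037]
ee_rot: [[-0.245, 0.001, 0.97], [-0.97, 0.0, -0.245], [-0.0, -1.0, 0.001]]
force: [0.1, -0.3, -1.6]
width: 0.0397
t 7.1 [0.4839 0.2336 0.3032] w 0.039953698359548484 off 192 39
time_s: 7.4
ee_pos: [0.4836, 0.2335, 0.2876]
ee_rot: [[-0.245, -0.002, 0.97], [-0.97, -0.001, -0.245], [0.001, -1.0, -0.002]]
force: [-0.5, -0.8, -0.7]
width: 0.0396
t 7.45 [0.4838 0.2336 0.2883] w 0.04006561723671813 off 192 46
```

View pics/a89.png

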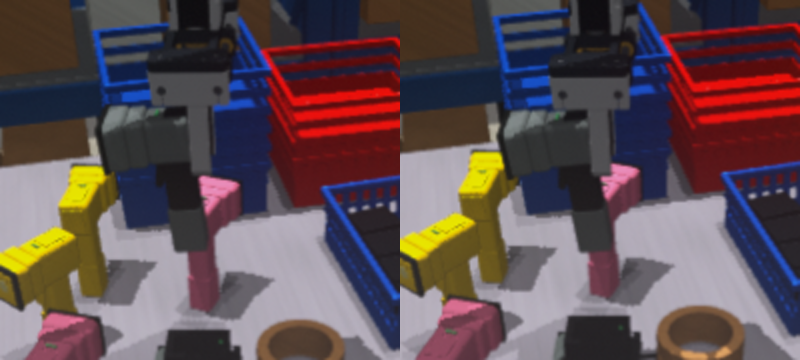

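```bash
python3 -m jog '[[0.03,0,-0.025,0,0],[0.03,0,-0.025,0,0],[0.03,0,-0.025,0,0]]' 3; python3 look.py b1
python3 -m jog '[[0.03,0,0.025,0,0],[0.03,0,0.025,0,0],[0.03,0,0.025,0,0]]' 3; python3 look.py b2
python3 -c "
import cv2,numpy as np
cv2.imwrite('pics/b12.png',cv2.resize(np.hstack([cv2.imread('pics/b1c.png'),cv2.imread('pics/b2c.png')]),(800,360)))"
```

```text
time_s: 7.75
ee_pos: [0.4843, 0.2338, 0.3144]
ee_rot: [[-0.245, 0.002, 0.97], [-0.97, 0.001, -0.245], [-0.001, -1.0, 0.002]]
force: [0.3, -0.3, -1.1]
width: 0.04
t 7.8 [0.484  0.2336 0.3134] w 0.03996647902486541 off 192 34
time_s: 8.1
ee_pos: [0.4833, 0.2334, 0.2871]
ee_rot: [[-0.245, -0.003, 0.97], [-0.97, -0.001, -0.245], [0.002, -1.0, -0.003]]
force: [0.9, -0.2, -1.3]
width: 0.0404
t 8.15 [0.4838 0.2336 0.2882] w 0.03995433678082297 off 192 46
```

View pics/b12.png

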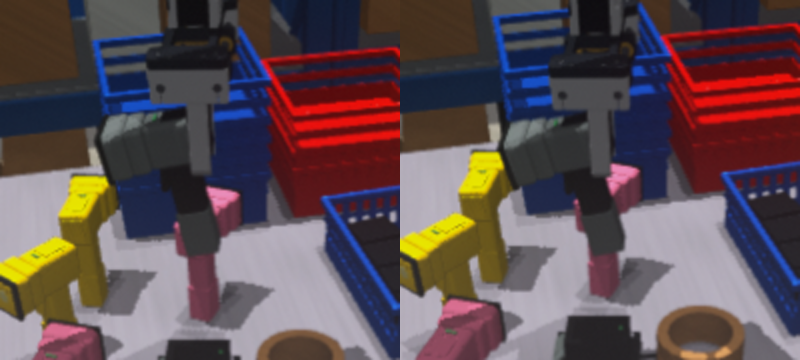

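```bash
python3 -m jog '[[0.03,0,-0.035,0,0],[0.03,0,-0.035,0,0],[0.03,0,-0.035,0,0]]' 3; python3 look.py b3
python3 -m jog '[[0.03,0,0.035,0,0],[0.03,0,0.035,0,0],[0.03,0,0.035,0,0]]' 3; python3 look.py b4
python3 -c "
import cv2,numpy as np
cv2.imwrite('pics/b34.png',cv2.resize(np.hstack([cv2.imread('pics/b3c.png'),cv2.imread('pics/b4c.png')]),(800,360)))"
```

```text
time_s: 8.45
ee_pos: [0.4846, 0.2339, 0.3251]
ee_rot: [[-0.245, 0.004, 0.97], [-0.97, 0.001, -0.245], [-0.002, -1.0, 0.003]]
force: [0.2, 0.0, -1.9]
width: 0.04
t 8.5 [0.4841 0.2337 0.3237] w 0.040290244964155 off 192 29
time_s: 8.8
ee_pos: [0.4832, 0.2334, 0.2867]
ee_rot: [[-0.245, -0.004, 0.97], [-0.97, -0.001, -0.245], [0.002, -1.0, -0.003]]
force: [0.1, 0.0, -2.3]
width: 0.0398
t 8.85 [0.4839 0.2336 0.2885] w 0.040108046674130066 off 193 46
```

View pics/b34.png

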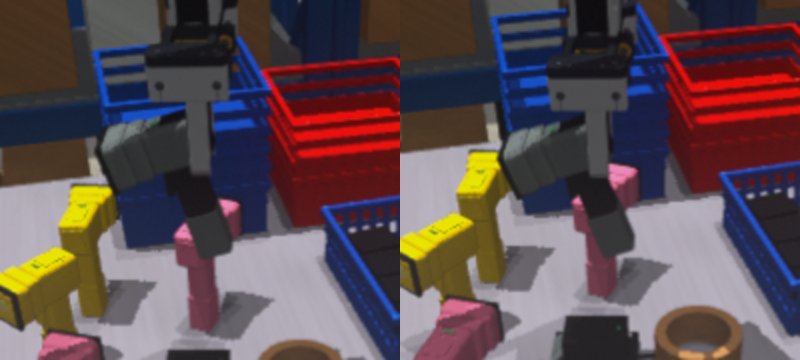

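```bash
python3 -m jog '[[0.03,0,-0.035,-0.035,0],[0.03,0,-0.035,-0.045,0],[0.03,0,-0.035,-0.05,0]]' 3; python3 look.py b5
python3 -m jog '[[0.03,0,0.045,0,0],[0.03,0,0.045,0,0],[0.03,0,0.045,0,0]]' 3; python3 look.py b6
python3 -c "
import cv2,numpy as np
cv2.imwrite('pics/b56.png',cv2.resize(np.hstack([cv2.imread('pics/b5c.png'),cv2.imread('pics/b6c.png')]),(800,360)))"
```

```text
time_s: 9.15
ee_pos: [0.4356, 0.2465, 0.3264]
ee_rot: [[-0.244, 0.006, 0.97], [-0.97, 0.002, -0.244], [-0.004, -1.0, 0.005]]
force: [0.1, -0.7, -1.5]
width: 0.0399
t 9.2 [0.435  0.2463 0.3248] w 0.04015146301967608 off 166 29
time_s: 9.5
ee_pos: [0.435, 0.2453, 0.2764]
ee_rot: [[-0.245, -0.005, 0.969], [-0.969, -0.002, -0.245], [0.003, -1.0, -0.004]]
force: [-0.3, 0.3, -1.6]
width: 0.0399
t 9.55 [0.4363 0.2458 0.2792] w 0.04037651937929298 off 169 50
```

View pics/b56.png

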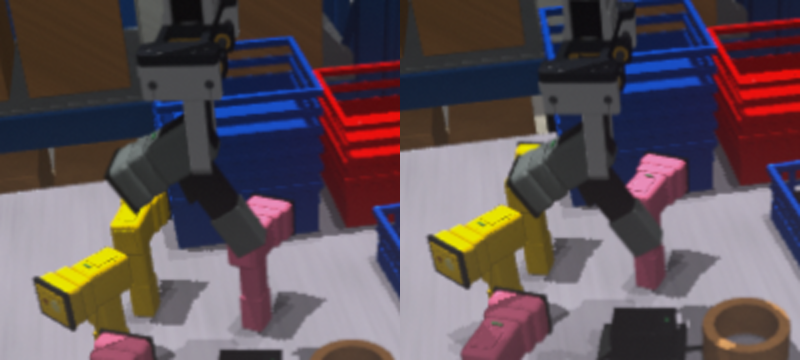

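```bash
python3 -m jog '[[0.03,0,0,0,0],[0.03,0,0,0,0]]' 50; python3 look.py b7; python3 -c "
from h import *
go([.494,-.059,.29],71)"
```

```text
time_s: 9.75
ee_pos: [0.4369, 0.2463, 0.2815]
ee_rot: [[-0.245, 0.005, 0.97], [-0.97, 0.002, -0.245], [-0.003, -1.0, 0.004]]
force: [0.8, 0.0, -0.6]
width: 0.0403
t 9.8 [0.4367 0.2463 0.281 ] w 0.03980378084803373 off 169 49
t 9.8 pos [0.4367 0.2463 0.281 ] yaw -14.17 shift [ 0.2819 -0.0093  0.1304] turn -1.4866 w 0.0398 F [-0.12  0.45 -1.49] q6 2.22
```

View pics/b7c.png

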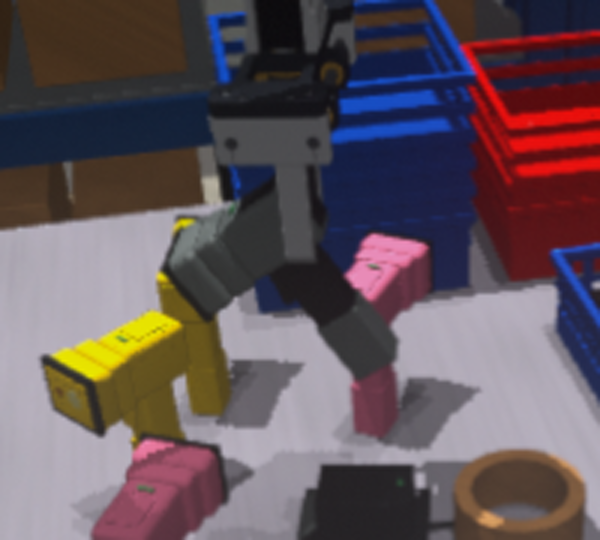

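```bash
cat > fit.py <<'E'
import sys
from h import *
def cloud(f,s):
    z=load(f); R=np.array(s['ee_rot']); p=np.array(s['ee_pos']); fx,fy,cx,cy,k1=z['k']
    uc,vc=map(int,proj(z,p)); v0,v1,u0,u1=max(0,vc-110),min(480,vc+130),max(0,uc-150),min(640,uc+150)
    U,V=np.meshgrid(np.arange(u0,u1),np.arange(v0,v1)); D=z['d'][v0:v1,u0:u1]; m=D>0
    a=cv2.undistortPoints(np.stack([U[m],V[m]],1).astype(float).reshape(-1,1,2),np.array([[fx,0,cx],[0,fy,cy],[0,0,1]]),np.array([k1,0,0,0,0]))[:,0]
    X=np.c_[a,np.ones(len(a))]*D[m][:,None]; W=(X-z['t'])@z['R']
    return (W-p)@R   # tool coords: x lateral, y down, z back
if __name__=='__main__':
    s=monitor.read_state(); T=cloud(sys.argv[1],s)
    k=(abs(T[:,0])<.045)&(T[:,1]>-.06)&(T[:,1]<.16)&(abs(T[:,2])<.16); T=T[k]
    im=np.zeros((560,800,3),np.uint8)
    for x,y,zz in T:
        c=int((x+.045)/.09*255); cv2.circle(im,(int(400+zz*2500),int(160+y*2500)),3,(255-c,128,c),-1)
    cv2.imwrite('pics/'+sys.argv[2],im)
    np.save('pics/T.npy',T)
E
python3 fit.py b7 f1.png
```

```text
(no output)
```

View pics/f1.png

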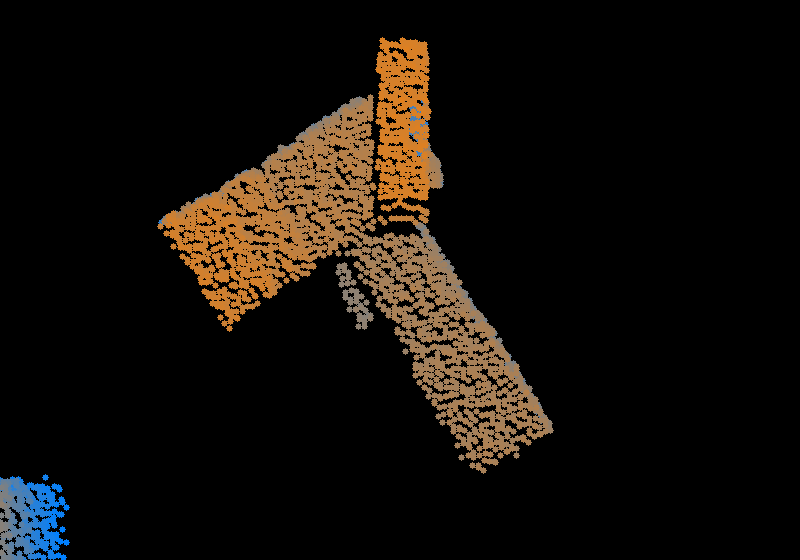

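```bash
python3 -m jog '[[0.03,0,0,0.01,0],[0.03,0,-0.005,0.025,0],[0.03,0,-0.01,0.035,0],[0.03,0,-0.01,0.04,0],[0.03,0,-0.01,0.04,0]]' 50
python3 -m jog '[[0.03,0,0,0,0],[0.03,0,0,0,0],[0.03,0,-0.035,-0.035,0],[0.03,0,-0.035,-0.045,0],[0.03,0,-0.035,-0.05,0]]' 3; python3 look.py b8; python3 fit.py b8 f2.png
```

```text
time_s: 10.3
ee_pos: [0.475, 0.2358, 0.2884]
ee_rot: [[-0.246, 0.0, 0.969], [-0.969, -0.0, -0.246], [0.0, -1.0, 0.0]]
force: [1.3, -0.0, -2.3]
width: 0.0397
time_s: 10.8
ee_pos: [0.4251, 0.2488, 0.3247]
ee_rot: [[-0.243, 0.003, 0.97], [-0.97, 0.001, -0.243], [-0.002, -1.0, 0.003]]
force: [-0.2, 0.5, -2.0]
width: 0.0402
t 10.85 [0.4246 0.2487 0.3235] w 0.03999177600909781 off 160 30
```

View pics/f2.png

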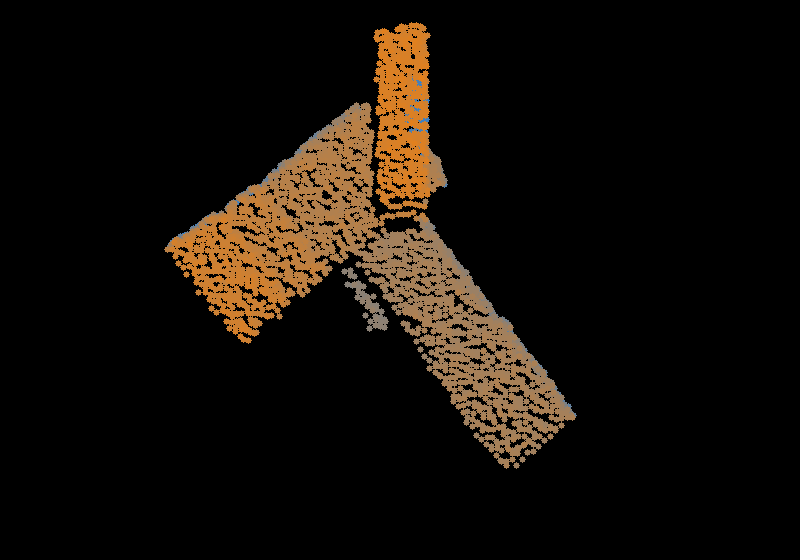

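```bash
python3 -m jog '[[0.03,0,0.005,0.01,0],[0.03,0,0.015,0.025,0],[0.03,0,0.025,0.035,0],[0.03,0,0.03,0.04,0],[0.03,0,0.03,0.04,0]]' 50
python3 -m jog '[[0.03,0,0,0,0],[0.03,0,0,0,0],[0.03,0,-0.035,-0.035,0],[0.03,0,-0.035,-0.045,0],[0.03,0,-0.035,-0.05,0]]' 3; python3 look.py b9; python3 fit.py b9 f3.png
```

```text
time_s: 11.35
ee_pos: [0.465, 0.2377, 0.2906]
ee_rot: [[-0.246, -0.005, 0.969], [-0.969, -0.002, -0.246], [0.003, -1.0, -0.004]]
force: [-0.5, -0.3, -1.3]
width: 0.0399
time_s: 11.85
ee_pos: [0.4156, 0.2513, 0.3303]
ee_rot: [[-0.243, 0.005, 0.97], [-0.97, 0.002, -0.243], [-0.003, -1.0, 0.004]]
force: [0.5, 1.0, -1.6]
width: 0.0396
t 11.9 [0.415  0.2512 0.329 ] w 0.040072178893598244 off 155 27
```

View pics/f3.png

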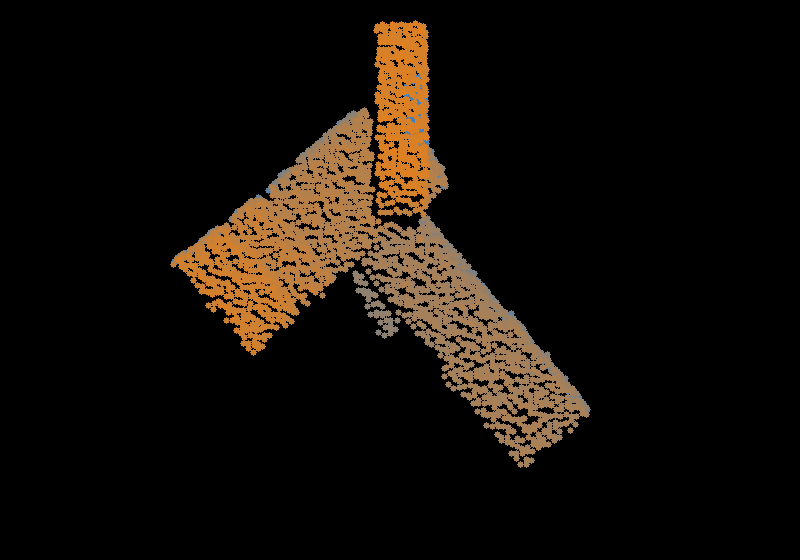

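```bash
python3 -m jog '[[0.03,0,0.005,0.01,0],[0.03,0,0.015,0.025,0],[0.03,0,0.025,0.035,0],[0.03,0,0.03,0.045,0],[0.03,0,0.03,0.05,0]]' 50
python3 -m jog '[[0.03,0,0,0,0],[0.03,0,0,0,0],[0.03,0,-0.03,-0.04,0],[0.03,0,-0.03,-0.05,0],[0.03,0,-0.03,-0.055,0]]' 3; python3 -m jog '[[0.03,0,0,0,0],[0.03,0,0,0,0]]' 50; python3 look.py b10; python3 fit.py b10 f4.png
python3 - <<'E'
import numpy as np,cv2
T=np.load('pics/T.npy')
# handle below fingertips; side face
k=(T[:,1]>.045)&(T[:,2]>-.02); H=T[k]; 
r=cv2.minAreaRect((H[:,[2,1]]*1000).astype(np.float32)); print(r)
k=(T[:,2]<-.03)&(T[:,1]>-.03)&(T[:,1]<.09); r=cv2.minAreaRect((T[k][:,[2,1]]*1000).astype(np.float32)); print(r)
E
```

```text
time_s: 12.4
ee_pos: [0.4654, 0.2376, 0.2957]
ee_rot: [[-0.246, -0.004, 0.969], [-0.969, -0.002, -0.246], [0.003, -1.0, -0.004]]
force: [-0.1, -0.4, -1.7]
width: 0.04
time_s: 12.9
ee_pos: [0.4105, 0.2526, 0.3305]
ee_rot: [[-0.243, 0.004, 0.97], [-0.97, 0.002, -0.243], [-0.003, -1.0, 0.004]]
force: [0.0, -0.7, -1.8]
width: 0.0403
time_s: 13.1
ee_pos: [0.4113, 0.2518, 0.3274]
ee_rot: [[-0.245, -0.001, 0.97], [-0.97, -0.001, -0.245], [0.001, -1.0, -0.001]]
force: [0.0, 0.4, -2.2]
width: 0.0398
t 13.15 [0.4114 0.2517 0.3273] w 0.03982742672627634 off 153 28
((30.368009567260742, 76.016845703125), (105.70262908935547, 43.01720428466797), 42.85027313232422)
((-43.876319885253906, 38.83748245239258), (49.44630432128906, 77.59061431884766), 48.87771224975586)
```

View pics/f4.png

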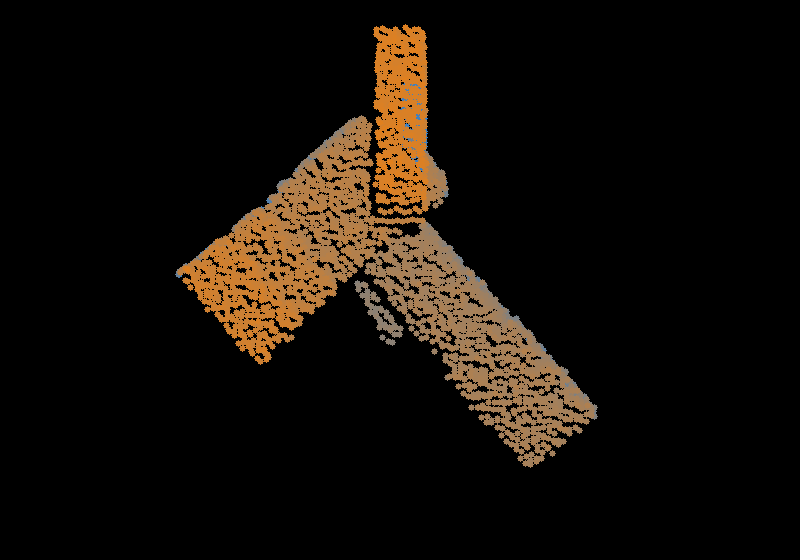

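```bash
python3 -m jog '[[0.03,0,0.005,0.01,0],[0.03,0,0.015,0.025,0],[0.03,0,0.025,0.035,0],[0.03,0,0.03,0.05,0],[0.03,0,0.03,0.055,0]]' 50
python3 -m jog '[[0.03,0,0,0,0],[0.03,0,0,0,0],[0.03,0,-0.03,-0.04,0],[0.03,0,-0.03,-0.06,0],[0.03,0,-0.03,-0.065,0]]' 3; 
python3 -m jog '[[0.03,0,0.005,0.01,0],[0.03,0,0.015,0.025,0],[0.03,0,0.025,0.035,0],[0.03,0,0.03,0.05,0],[0.03,0,0.03,0.055,0]]' 50
python3 -m jog '[[0.03,0,0,0,0],[0.03,0,0,0,0],[0.03,0,-0.03,-0.04,0],[0.03,0,-0.03,-0.06,0],[0.03,0,-0.03,-0.065,0]]' 3; python3 -m jog '[[0.03,0,0,0,0],[0.03,0,0,0,0]]' 50; python3 look.py b11; python3 fit.py b11 f5.png
python3 - <<'E'
import numpy as np,cv2
T=np.load('pics/T.npy')
k=(T[:,1]>.045)&(T[:,2]>-.02); H=T[k]; 
r=cv2.minAreaRect((H[:,[2,1]]*1000).astype(np.float32)); print(r)
k=(T[:,2]<-.03)&(T[:,1]>-.03)&(T[:,1]<.09); r=cv2.minAreaRect((T[k][:,[2,1]]*1000).astype(np.float32)); print(r)
E
```

```text
time_s: 13.65
ee_pos: [0.4658, 0.2375, 0.2959]
ee_rot: [[-0.246, -0.004, 0.969], [-0.969, -0.002, -0.246], [0.003, -1.0, -0.003]]
force: [0.2, -0.5, -2.1]
width: 0.0398
time_s: 14.15
ee_pos: [0.4, 0.2553, 0.3311]
ee_rot: [[-0.242, 0.004, 0.97], [-0.97, 0.002, -0.242], [-0.003, -1.0, 0.003]]
force: [-0.6, -0.1, -1.5]
width: 0.0397
time_s: 14.65
ee_pos: [0.4564, 0.2397, 0.2954]
ee_rot: [[-0.247, -0.004, 0.969], [-0.969, -0.002, -0.247], [0.003, -1.0, -0.004]]
force: [0.3, 0.5, -1.5]
width: 0.0396
time_s: 15.15
ee_pos: [0.3904, 0.2577, 0.331]
ee_rot: [[-0.242, 0.004, 0.97], [-0.97, 0.002, -0.242], [-0.003, -1.0, 0.003]]
force: [0.5, -0.2, -1.6]
width: 0.0398
time_s: 15.35
ee_pos: [0.3921, 0.2567, 0.3278]
ee_rot: [[-0.245, -0.0, 0.97], [-0.97, -0.001, -0.245], [0.001, -1.0, -0.0]]
force: [-0.3, 0.4, -2.1]
width: 0.0396
t 15.4 [0.3922 0.2566 0.3276] w 0.039539062411286845 off 143 28
((32.19911575317383, 75.14053344726562), (112.577880859375, 44.7130126953125), 40.534385681152344)
((-40.479393005371094, 45.20158386230469), (49.554603576660156, 76.83485412597656), 44.55392837524414)
```

View pics/f5.png

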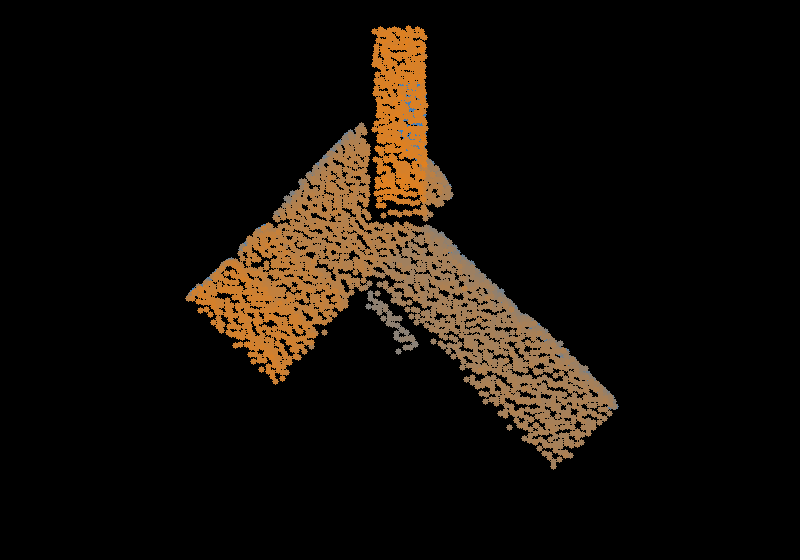

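```bash
python3 -m jog '[[0.03,0.005,0,0.001,-0.04],[0.03,0.02,0,0.005,-0.12],[0.03,0.042,0,0.01,-0.22],[0.03,0.066,0,0.017,-0.33],[0.03,0.09,0,0.025,-0.45]]' 50; python3 -c "
from h import *
go([.489,-.072,.328],71)"
```

```text
time_s: 15.9
ee_pos: [0.3945, 0.1623, 0.3276]
ee_rot: [[0.206, -0.001, 0.979], [-0.979, -0.001, 0.206], [0.0, -1.0, -0.002]]
force: [0.1, 0.1, -0.8]
width: 0.0393
t 15.9 pos [0.3945 0.1623 0.3276] yaw 11.87 shift [ 0.2487 -0.0004  0.0443] turn -1.0319 w 0.0393 F [ 0.08  0.07 -0.75] q6 1.62
```

```bash
python3 -m jog '[[0.03,0.025,0,0.004,-0.11],[0.03,0.05,0,0.009,-0.22],[0.03,0.075,0,0.014,-0.33],[0.03,0.1,0,0.018,-0.44],[0.03,0.125,0,0.022,-0.54]]'; python3 -c "
from h import *
go([.489,-.072,.328],71)"
```

```text
time_s: 16.4
ee_pos: [0.4415, 0.0438, 0.3276]
ee_rot: [[0.679, -0.002, 0.734], [-0.734, -0.0, 0.679], [-0.001, -1.0, -0.001]]
force: [-1.0, -0.0, -1.5]
width: 0.0395
t 16.4 pos [0.4415 0.0438 0.3276] yaw 42.74 shift [ 0.1173 -0.0005 -0.0437] turn -0.4933 w 0.0395 F [-0.98 -0.04 -1.55] q6 0.8
```

```bash
python3 -m jog '[[0.03,0.026,0,-0.01,-0.11],[0.03,0.052,0,-0.02,-0.22],[0.03,0.078,0,-0.03,-0.33],[0.03,0.1,0,-0.038,-0.43],[0.03,0.117,0,-0.044,-0.493]]'; python3 -m jog '[[0.03,0,0.02,0,0],[0.03,0,0.04,0,0],[0.03,0,0.055,0,0],[0.03,0,0.06,0,0],[0.03,0,0.06,0,0]]'; python3 look.py d1; python3 -c "
from h import *
snap('wrist','w3');snap('top','t3')
go([.489,-.072,.252],71)"; python3 fit.py d1 f6.png
```

```text
time_s: 16.9
ee_pos: [0.4881, -0.0728, 0.3271]
ee_rot: [[0.945, -0.002, 0.328], [-0.328, -0.0, 0.945], [-0.002, -1.0, -0.001]]
force: [0.2, 0.3, -1.7]
width: 0.0396
time_s: 17.4
ee_pos: [0.4872, -0.0705, 0.2673]
ee_rot: [[0.944, -0.002, 0.329], [-0.329, 0.0, 0.944], [-0.002, -1.0, -0.0]]
force: [0.4, -0.6, -2.0]
width: 0.0398
t 17.45 [ 0.4876 -0.0706  0.2685] w 0.039168657701817385 off 228 148
t 17.55 pos [ 0.4879 -0.0705  0.2696] yaw 70.81 shift [ 0.0014  0.0176 -0.001 ] turn -0.0032 w 0.0398 F [-0.5   0.66 -0.94] q6 0.08
```

View pics/d1.png

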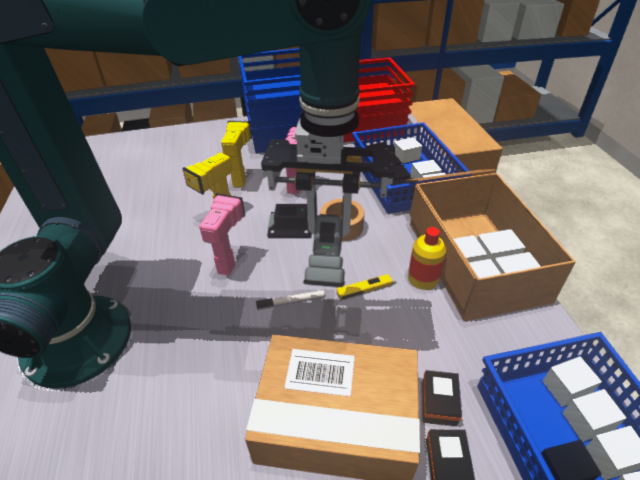

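View pics/w3.png

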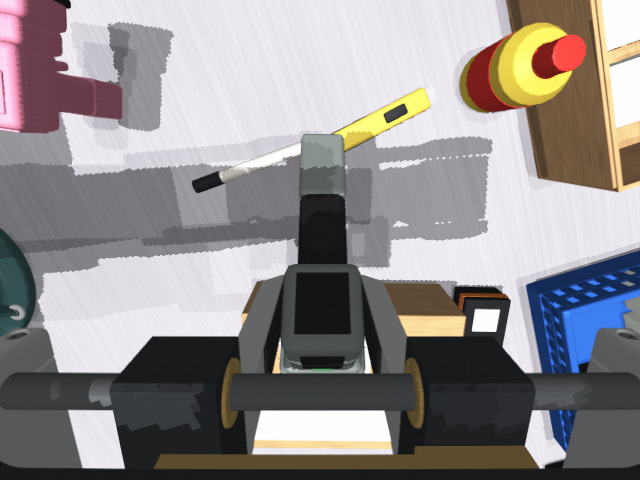

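View pics/t3.png

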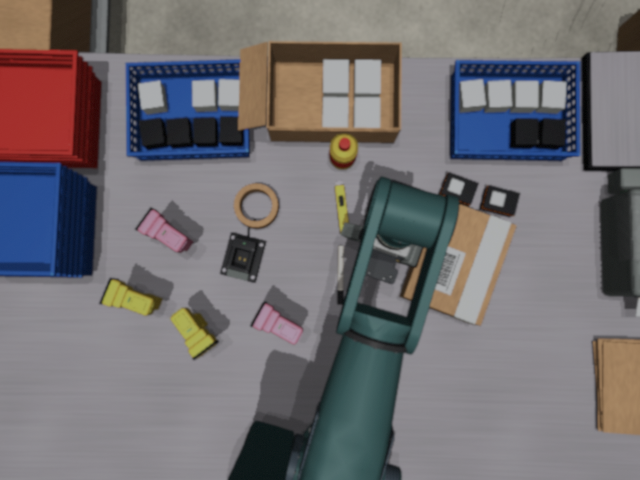

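View pics/f6.png

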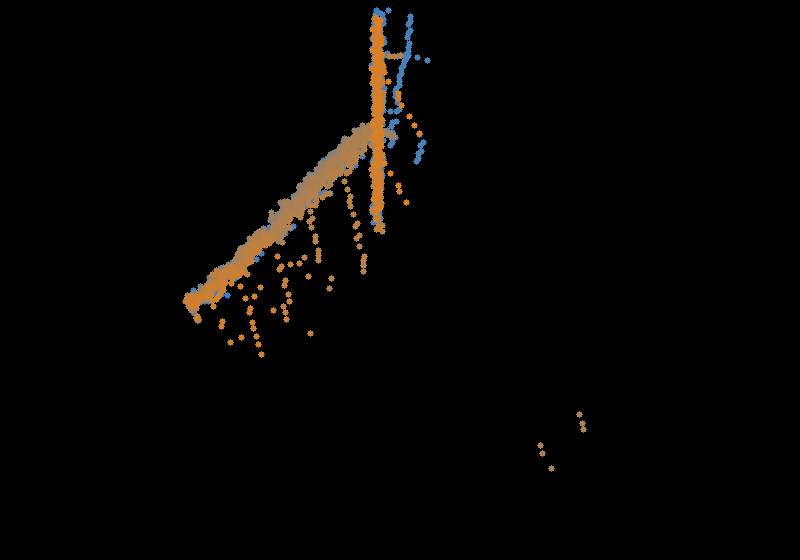

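Run:
```python
from h import *
s=monitor.read_state()
T=np.load('pics/T.npy')
k=(T[:,2]>-.055)&(T[:,2]<-.02)&(abs(T[:,1]-.05-0)<.2); 
# upper surface: per z-bin min y
for lo,hi in((-.046,-.018),):
  b=[];
  for c in np.arange(-.046,-.016,.003):
    q=T[(abs(T[:,2]-c)<.0015)&(T[:,1]>-.03)]; b.append((c,np.median(np.sort(q[:,1])[:8])))
  b=np.array(b); p=np.polyfit(b[:,0],b[:,1],1); print('rear top pitch',np.degrees(np.arctan(-p[0])))
n=T[(T[:,2]<-.062)&(T[:,2]>-.08)&(T[:,1]<.075)&(T[:,1]>.03)]; print('nose x',n[:,0].min(),n[:,0].max(),np.percentile(n[:,0],[2,98]))
m=T[(T[:,2]<-.02)&(T[:,2]>-.04)&(T[:,1]<.04)&(T[:,1]>-.02)]; print('rear x',np.percentile(m[:,0],[2,98]))
z=load('d1')
crop=cv2.resize(z['p'][335:410,275:370,::-1],None,fx=6,fy=6,interpolation=2); cv2.imwrite('pics/c9.png',crop)
```

```text
rear top pitch 45.51883319387608
nose x -0.02893881306284633 0.030157440143730663 [-0.02632161  0.0280696 ]
rear x [-0.01847703  0.02020224]
```

View pics/c9.png

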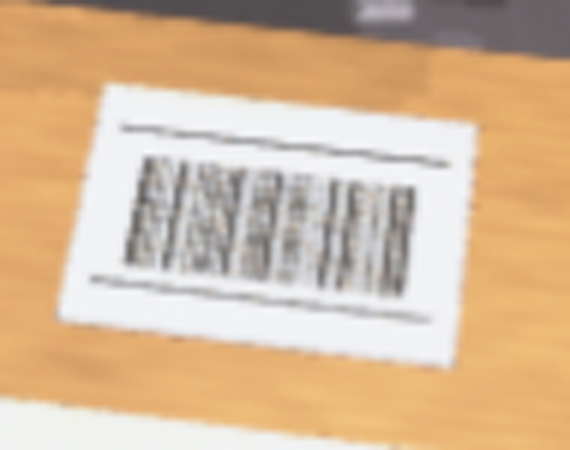

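Run:
```python
from h import *
z=load('d1')
L=np.array([ptz(z,275+(x+.5)/6-.5,335+(y+.5)/6-.5,.091) for x,y in((105,84),(478,124),(452,368),(60,320))]); print(L.round(4)); c1=L.mean(0)
c=(c1+np.array([.439,-.218,.091]))/2; print(c1,c)
th=np.radians(45.6); s=monitor.read_state(); R=np.array(s['ee_rot'])
off=np.array([0.001,.0718+.125*np.sin(th),-.0668-.125*np.cos(th)])
f=np.radians(71); Rt=np.c_[[np.sin(f),-np.cos(f),0],[0,0,-1],[np.cos(f),np.sin(f),0]]
go(c-Rt@off,71)
```

```text
[[ 0.404  -0.1683  0.091 ]
 [ 0.4987 -0.2022  0.091 ]
 [ 0.4741 -0.2685  0.091 ]
 [ 0.3814 -0.2348  0.091 ]]
[ 0.43952484 -0.2184691   0.091     ] [ 0.43926242 -0.21823455  0.091     ]
t 17.55 pos [ 0.4879 -0.0705  0.2696] yaw 70.81 shift [ 0.001   0.0175 -0.0012] turn -0.0032 w 0.0398 F [-0.5   0.66 -0.94] q6 0.08
```

```bash
python3 -m jog '[[0.03,0,0.004,0,0],[0.03,0.001,0.01,-0.001,0],[0.03,0.001,0.015,-0.001,0],[0.03,0.001,0.017,-0.001,0],[0.03,0.001,0.017,-0.001,0]]' 50;python3 -m jog '[[0.03,0,0,0,0],[0.03,0,0,0,0],[0.03,0,0,0,0],[0.03,0,0,0,0],[0.03,0,0,0,0]]'; python3 look.py d2; python3 fit.py d2 f7.png
python3 - <<'E'
from h import *
s=monitor.read_state(); print('qd',np.abs(s['joint_velocities']).max())
T=np.load('pics/T.npy'); b=[]
for c in np.arange(-.046,-.016,.003):
    q=T[(abs(T[:,2]-c)<.0015)&(T[:,1]>-.03)]; b.append((c,np.median(np.sort(q[:,1])[:8])))
b=np.array(b); p=np.polyfit(b[:,0],b[:,1],1); th=np.arctan(-p[0]); print('pitch',np.degrees(th))
n=T[(T[:,2]<-.02)&(T[:,1]>.0)&(T[:,1]<.09)]
e=-n[:,2]*np.cos(th)+n[:,1]*np.sin(th); up=-n[:,2]*np.sin(th)-n[:,1]*np.cos(th)
nm=e>np.percentile(e,99.5)-.025; f=np.percentile(e,99); t=np.percentile(up[nm],98)
print('front',f,'top',t)
up_c=t-.024; w=np.array([0.001,f*np.sin(th)-up_c*np.cos(th),-(f*np.cos(th)+up_c*np.sin(th))]); print('window tool',w)
R=np.array(s['ee_rot']); W=s['ee_pos']+R@w; d=R@np.array([0,np.sin(th),-np.cos(th)]); L=np.array([.4393,-.2182,.091])
for W,d in((W,d),(s['ee_pos']+R@np.array([.001,.0718,-.0668]),d)):
  k=(.091-W[2])/d[2]; print('window',W.round(4),'hit err mm',((W+k*d-L)*1000).round(1),'dist',np.linalg.norm(L-W),'below level',np.degrees(np.arcsin(-d[2])))
go([.489,-.072,.252],71)
E
```

```text
time_s: 18.05
ee_pos: [0.4878, -0.0717, 0.2507]
ee_rot: [[0.944, -0.001, 0.329], [-0.329, 0.0, 0.944], [-0.001, -1.0, -0.0]]
force: [-0.6, 0.3, -1.3]
width: 0.0394
time_s: 18.55
ee_pos: [0.4881, -0.0718, 0.2516]
ee_rot: [[0.944, 0.0, 0.329], [-0.329, -0.0, 0.944], [0.0, -1.0, -0.0]]
force: [0.1, -0.9, -0.9]
width: 0.0397
t 18.6 [ 0.4881 -0.0718  0.2516] w 0.03975069365599381 off 229 157
qd 0.0008635386658977645
pitch 45.41402322081767
front 0.09930243903878289 top 0.022305454414592196
window tool [ 0.001       0.07191252 -0.06850135]
window [ 0.4665 -0.1368  0.1797] hit err mm [-1.5 -1.1  0. ] dist 0.12339429680080251 below level 45.409251948695406
window [ 0.4671 -0.1352  0.1798] hit err mm [-1.   0.4  0. ] dist 0.1246636585219664 below level 45.409251948695406
t 18.6 pos [ 0.4881 -0.0718  0.2516] yaw 70.81 shift [ 0.0009 -0.0004  0.0001] turn -0.0034 w 0.0398 F [ 0.09  0.73 -1.19] q6 0.07
```

View pics/d2c.png

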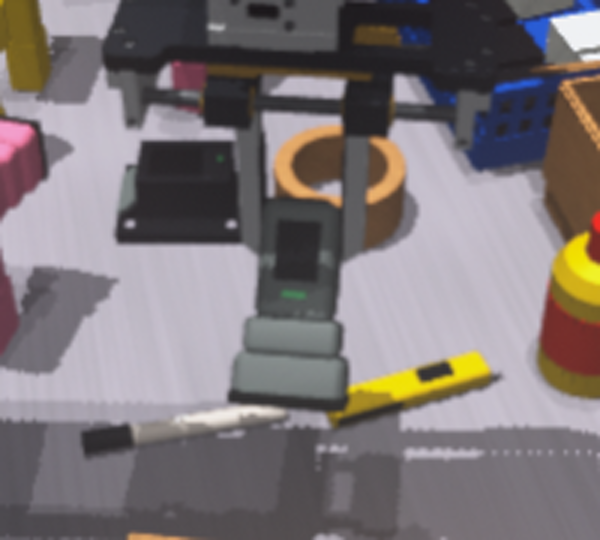

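The scanner is still, nose down at 45°. The aim point falls within about 2 mm of the label's middle, 12.4 cm away, and the surrounding goods are where they were, so I'm handing in.

```bash
python3 -c "
from cell import r
print(r.hand_in())"
```

```text
the job is handed in; nothing more can be done
None
```

I drew the scanner straight up out of its base and handed in at 18.6 s with it held still at 50 N, aimed at the parcel's label. The moves allowed no tilting of the wrist. So I eased the grip to 3 N in mid-air and used short up-and-forward jerks to let the scanner swing nose-down in the fingers, then gripped hard again.

| Last check (side camera) | Result |
|---|---|
| Angle below level | about 45.4° |
| Window to label | 12.3 to 12.5 cm |
| Aim point to middle of label | within about 2 mm |
| Joint speeds | practically zero |

- **Other goods:** the parcel, the other goods and the base look unmoved in the pictures. I compared those by eye only.
- **Slip in the grip:** the scanner slid roughly 14 mm in the fingers while swinging, so I measured the window's position again before aiming.
- **Spread in the angle:** my angle readings ranged from 45 to 46°.
- **Window position:** it is measured from the nose's outline, because no camera sees the window's face directly.

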